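# Fit the keyed blower shaft into the pulley hub and hold it home

## Task

Pick out the shaft that fits the pulley on the blue fixture - the 20 mm one, middle-sized of the three - by its square head, put its nose into the hub's bore and turn it under a light push until its key drops into the keyway, then push it down against the spring until its collar sits flush on the hub face. Finish while still gripping the head and holding the shaft pressed fully home, because the spring lifts it out if you let go. Leave the other two shafts standing in their stands and do not shift the other things on the bench.

Things in the scene. Friction and masses are not known exactly. Their poses are not given: they have to be found in the camera images.
- fixture: fixed blue bench fixture, 120 mm (x) by 150 mm (y); steel clamps on its +y and -y sides (61 mm high, 41 to 73 mm from centre) hold a grey 100 mm V-belt pulley flat and immovable, rim 46 mm high. The pulley's upright steel hub (48 mm diameter) stands in the middle, its flat face 70 mm above the bench. Origin: centre of the underside, under the bore axis; z up
- bore_mouth (a point): centre of the bore at the hub's face; axes as the fixture's. Greased bore, 22.4 mm diameter, one keyway 8.6 mm wide reaching 16 mm from the axis, full depth. From above the keyway points along the fixture's -x, up to 0.35 rad off either way: the exact angle varies and no reading gives it; find it by turning the shaft under a light push, or by looking
- ejector (a joint): spring-loaded brass disc down in the bore: 0 m at rest (its top 42 mm below the hub face), grows as it is pushed down, stop at 0.010; 0.008 when the 20 mm shaft is home, collar on the hub face. Pushes up with about 5 N at 0 and 10.6 N at 0.008, and lifts a released shaft about 8 mm
- shaft_middle: the wanted shaft: greased steel, 20 mm diameter, 96 mm long, 0.2 to 0.33 kg, upright in a black stand. Origin: centre of its lower end (tip), z up. Nose tapers to 13 mm over the lowest 4 mm. Brass key on its -x side from 12 to 42 mm above the tip, 6 mm wide, 4 mm proud. Collar 34 mm across from 50 to 56 mm. Dark square head 24 x 24 mm, sides along the shaft's x and y, from 56 to 96 mm
- middle_head (a point): grip point in the 20 mm shaft's square head, on its axis, 78 mm above the tip
- middle_collar (a point): on the 20 mm shaft's axis at the underside of its collar, 50 mm above the tip; meets the hub face when home
- middle_tip (a point): centre of the 20 mm shaft's lower end: 12 mm below the hub face when the key rests on that face beside the keyway, 50 mm below it when home
- shaft_small: look-alike shaft, too thin: 15 mm diameter, otherwise the same form, collar and square head (key 4 mm proud). Origin: centre of its lower end. Leave it standing
- shaft_large: look-alike shaft, too thick for the bore: 25 mm diameter, otherwise the same form, collar and square head. Origin: centre of its lower end. Leave it standing
- stand_small: black socket stand of the 15 mm shaft, fixed, 56 x 56 x 18 mm, hole 17 mm wide and 10 mm deep, so the shaft's tip stands 8 mm above the bench and must be raised 10 mm to clear it. Origin: centre of the underside
- stand_middle: black socket stand of the 20 mm shaft, fixed, 56 x 56 x 18 mm, hole 22 mm wide and 10 mm deep, so the shaft's tip stands 8 mm above the bench and must be raised 10 mm to clear it. Origin: centre of the underside
- stand_large: black socket stand of the 25 mm shaft, fixed, 56 x 56 x 18 mm, hole 27 mm wide and 10 mm deep, so the shaft's tip stands 8 mm above the bench and must be raised 10 mm to clear it. Origin: centre of the underside
- multimeter: yellow multimeter, 145 x 75 x 32 mm, lying flat; a bystander. Origin: on its underside
- tape_roll: roll of aluminium foil tape, 90 mm across, 40 mm high, lying flat; a bystander. Origin: on its underside
- capacitor: silver round run capacitor standing upright, 44 mm across, 80 mm high with its brass terminals; a bystander. Origin: on its underside
- screwdriver: screwdriver with a red handle, lying flat; a bystander. Origin: on its underside
- wrench: steel wrench lying flat; a bystander. Origin: on its underside
- contactor: black contactor block, 70 x 55 mm, 54 mm high; a bystander. Origin: on its underside
- elbow: short bent copper pipe, 22 mm thick, lying flat; a bystander. Origin: on its underside
Things that resemble listed ones, but are neither listed nor needed, are in the scene too. What is shaped like the shaft_middle but brown or red is not meant.

How it is judged:
By the outcome, as a careful person would: the job done as asked, in the order asked, and still so for the second after the job is handed in, while the arm keeps its last pose, push and grip.
It also fails if it takes over 48 s, if anything falls off the work surface, if the arm or the gripper's body presses on something with over 40 N, if the wrist force passes 120 N, or if a joint passes its speed limit or range.

## Robot

A 6-joint arm with a two-finger parallel gripper is mounted at the origin on the work surface. World frame = base frame: x ahead of the robot, y to its left, z up, the work surface at z = 0. Lengths are in mm, angles in rad, forces in N, time in s.
With the tool pointing down it reaches from about 275 to 750 mm from the base axis. Payload 10.2 kg.
Tool frame: the origin (TCP) lies midway between the tips of the shut fingers; the grasp point (between the pads) lies 19 mm behind it; z points along the fingers, y is the line along which they close (so a half turn about z gives the same grasp; the last joint's range is limited). The gripper opens to 85 mm and grips with 20 to 120 N. Pads are 22 mm wide; open, the fingers measure 114 mm over their backs; the gripper's body (76 mm by 85 mm) begins 54 mm behind the grasp point. The pads swing forward as they close: fully open they stand 13 mm farther back than shut.
Start: joints at [-1.553, 0.313, 1.498, -0, 1.331, -0.223], TCP at [125.188, -509.862, 231.294] pointing down, gripper open.
Joint ranges: [-2.94, 2.94], [-0.97, 2.17], [0.19, 2.56], [-1.23, 4.37], [0.02, 3.11], [-2.88, 2.88]. Speed limits (rad/s): [2.39, 2.39, 3.01, 3.14, 3.14, 3.14].

## Interface

Orientations are given as a unit quaternion [x, y, z, w].
In Python, from cell import observe, cams, manip gives the robot as it stands. The module is installed in compiled form; this text tells all that it offers.
- The arm moves only by the tool jog_arm, never from a script. Its argument "series" is a list that holds one entry, the list of rows, each a list of 7 numbers: the finger opening in mm, from 0 to 85.4, then the shift along the tool's x, y, z in mm, then the turn, a rotation vector about the tool's x, y, z in rad. In form: [[[gripper, tx, ty, tz, wx, wy, wz], ...]]. A call has 1 to 10 rows; each row shifts and turns the commanded pose from where the row before left it, along the tool's axes as they then stand; what a row does not reach is not made up. A row lasts 1/8 s, in which the tool goes at most 62.5 mm and 10.7 degrees, less where a joint would pass 70% of its speed; a pose out of reach is approached as far as the arm can. A call is refused whole if a number of a shift passes 62.5 or a number of a turn 0.188, either way. A call with a gripper value outside its range is refused whole. The fingers move at their own pace and stop on an object; "force" is the grip in N (left out, the last holds). Time passes only in rows, so rows that do not move let the fingers close. It gives the time, the measured TCP pose, the force, the opening and the grip force at its end, in the units of the state.
- observe(): the state, without advancing time (a new reading comes with each control period).
- cams.capture(name): name is "side" or "top"; returns a dict with "pixels" (400x640x3 uint8, red, green, blue), "fovy" (degrees; the focal length in pixels is half the picture's height over the tangent of half this angle, whatever the lens; pixels are square), "cx", "cy" (the principal point, pixels), "k1" (the pictures are not rectified: a ray, as slopes to the right and down, at radius r is drawn at 1 + k1 r^2 times it, then the intrinsics apply), "world_to_cam" (4x4, takes a point from world to camera coordinates). Camera axes: x right, y up, looking along -z (the intrinsics and any distortion apply to the point x, -y, -z); pixel columns grow to the right and rows downward; lengths in mm; the calibration is good to about 2 mm. A picture is of the moment at which its call begins. There is no depth.
- manip.sign_off(): hands the job in; it is judged then, once.
The state is a dict: "time": time; "joints": joint angles; "joint_velocities": joint speeds; "joint_torque": joint torques, N m; "position": TCP position; "eef_rot": TCP orientation; "ft_force": force on the tool from outside, world axes, zero at the start; "torque": the same for the moment, N m; "opening": finger opening in mm; "grip_force": force on a finger pad.
Only numpy, scipy, OpenCV 4.12 (cv2) and the standard library are available. Lean on these libraries where they do the work, as an engineer would, in place of code of your own. Each camera call takes 0.05 s, during which the arm holds its last target. There are 200 camera calls.

## Working session

There is one attempt and no reset: what is moved stays moved. The work goes in short steps, Python scripts to look and compute and a tool call to move; the robot and the scene stay as the last step left them, time stands still between calls to the robot, and variables do not carry over. Pictures are saved under pics/ and viewed, at most 10 in all, crops included, and the job is handed in when it is done.

Besides the shell and the picture viewer there is one more tool, called after ">>>" by a JSON object that holds its "name" and its "arguments". jog_arm: Moves the arm, as the interface text tells. Its arguments: {"type":"object","properties":{"series":{"type":"array"},"force":{"type":"number"}},"required":["series"]}

```bash
mkdir -p pics
cat > h.py <<'E'
import numpy as np, cv2
from cell import observe, cams, manip
def cap(n):
    c=cams.capture(n); p=c['pixels']; c['f']=p.shape[0]/2/np.tan(np.radians(c['fovy'])/2); return c
def K(c): return np.array([[c['f'],0,c['cx']],[0,c['f'],c['cy']],[0,0,1.]])
def ray(c,u,v):
    x,y=cv2.undistortPoints(np.array([[[u,v]]],float),K(c),np.array([c['k1'],0,0,0.]))[0,0]
    M=np.array(c['world_to_cam']); R=M[:3,:3]; o=-R.T@M[:3,3]
    d=R.T@np.array([x,-y,-1.]); return o,d/np.linalg.norm(d)
def onz(c,u,v,z):
    o,d=ray(c,u,v); return o+d*(z-o[2])/d[2]
def proj(c,P):
    M=np.array(c['world_to_cam']); q=M[:3,:3]@np.array(P,float)+M[:3,3]
    x,y=q[0]/-q[2],-q[1]/-q[2]; s=1+c['k1']*(x*x+y*y)
    return c['cx']+c['f']*x*s, c['cy']+c['f']*y*s
def save(n,img): cv2.imwrite('pics/'+n,img[:,:,::-1])
E
python3 - <<'E'
from h import *
for n in('top','side'):
    c=cap(n); save(n+'1.png',c['pixels']); M=np.array(c['world_to_cam']); print(n,c['f'],c['cx'],c['cy'],c['k1'],-M[:3,:3].T@M[:3,3],M[:3,:3].round(2).tolist())
print(observe())
E
```

```text
top 510.29075160953425 315.7342421647279 209.21878533162106 -0.11406912194833796 [ 410.30973265   -4.73246981 1391.92329091] [[-0.02, -1.0, 0.01], [1.0, -0.02, 0.1], [-0.1, 0.01, 1.0]]
side 362.95352234483704 320.64019438676604 197.65770577669554 0.002142811660342494 [ 305.36175559 -666.36652669  741.25044729] [[0.94, -0.33, 0.02], [0.21, 0.64, 0.74], [-0.25, -0.69, 0.68]]
{'time': 0.1, 'joints': array([-1.55340052e+00,  3.13384233e-01,  1.49831251e+00, -1.15408253e-05,
        1.33097375e+00, -2.23437791e-01]), 'joint_velocities': array([ 1.51822456e-03, -7.70476005e-05, -2.22176961e-03,  5.81885567e-04,
       -3.09696590e-04, -1.46038116e-04]), 'joint_torque': array([ 2.93162040e-03, -4.12901402e+01, -2.60141283e+01, -1.53627939e-04,
        2.99533815e-03,  2.25453482e-05]), 'position': array([ 125.18132472, -509.64552821,  230.81561348]), 'eef_rot': array([ 9.92758345e-01,  1.20127343e-01,  4.98468116e-05, -5.36636162e-04]), 'ft_force': array([ 0.05692925,  0.24212403, -0.5621605 ]), 'torque': array([0.01153803, 0.00445355, 0.01269254]), 'grip_force': 0.0, 'opening': 85.37149540493174}
```

View pics/top1.png

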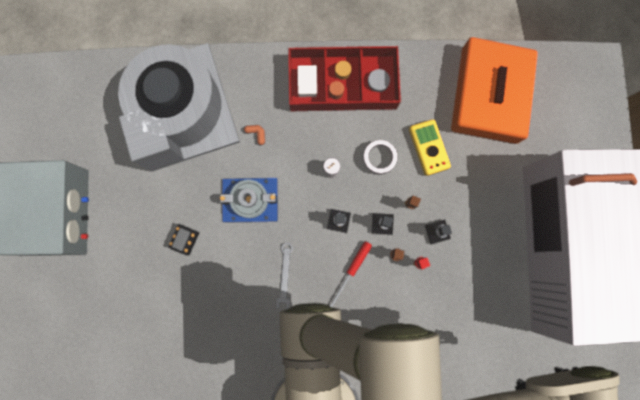

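View pics/side1.png

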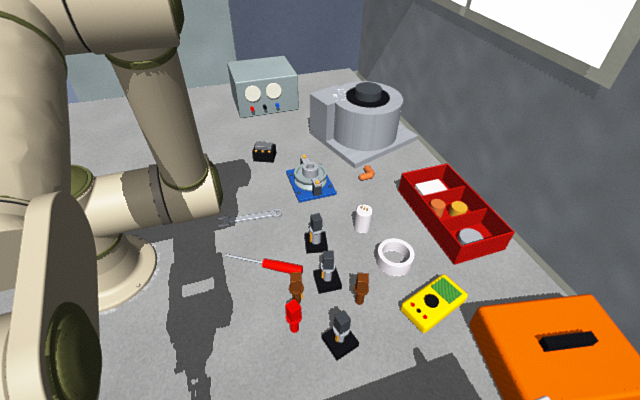

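The top view shows three black stands at (339,220), (383,223) and (438,231), and the fixture at (250,199). The brown and red decoys are at (413,202), (397,254) and (423,263). In the side view the candidate shafts are at (316,232), (327,270) and (341,333). I'll enlarge these to compare their diameters.

Run:
```python
from h import *
c=cap('side');t=cap('top')
def crop(p,u,v,w,h,s): return cv2.resize(p[v-h//2:v+h//2,u-w//2:u+w//2],None,fx=s,fy=s,interpolation=cv2.INTER_CUBIC)
a=np.hstack([crop(c['pixels'],u,v,44,60,6) for u,v in((316,232),(327,270),(341,333))])[:, :792]
b=np.hstack([crop(t['pixels'],u,v,44,40,6) for u,v in((339,220),(383,223),(438,231))])
save('crop1.png',np.vstack([a[:360],b[:240]]))
for u,v in((339,220),(383,223),(438,231)): print(onz(t,u,v,18))
print(onz(t,250,199,70))
```

```text
[511.64106554 -80.32845103  18.        ]
[ 500.62043763 -199.29002359   18.        ]
[ 475.09085004 -348.91420937   18.        ]
[568.21033977 153.18364008  70.        ]
```

View pics/crop1.png

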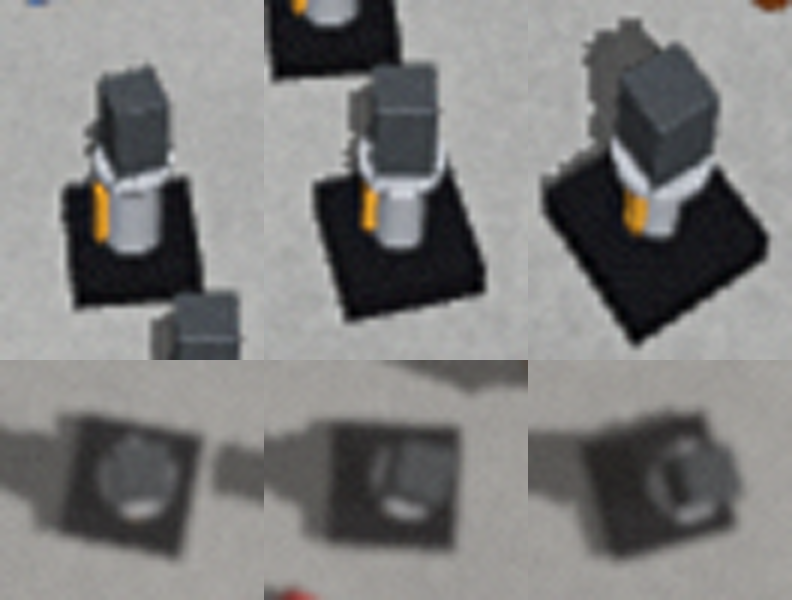

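Run:
```python
from h import *
c=cap('side');t=cap('top')
cam=-np.array(c['world_to_cam'])[:3,:3].T@np.array(c['world_to_cam'])[:3,3]
g=t['pixels'].max(2)
rows=[]
for i,(u,v) in enumerate(((339,220),(383,223),(438,231))):
    m=np.zeros_like(g); m[v-22:v+22,u-22:u+22]=(g[v-22:v+22,u-22:u+22]<75)
    cs,_=cv2.findContours(m,cv2.RETR_EXTERNAL,cv2.CHAIN_APPROX_NONE); k=max(cs,key=cv2.contourArea)
    P=np.array([onz(t,*q[0],18)[:2] for q in k],np.float32); r=cv2.minAreaRect(P); print(i,r)
    A=np.array(r[0]); d=A-cam[:2]; d/=np.linalg.norm(d); p=np.array([d[1],-d[0]])
    im=[]
    for z in np.arange(112,12,-1.0):
        q=np.array([proj(c,[*(A+s*p),z]) for s in np.arange(-32,32,0.5)],np.float32)
        im.append(cv2.remap(c['pixels'],q[None,:,0],q[None,:,1],cv2.INTER_CUBIC)[0])
    im=cv2.resize(np.array(im),(256,400)); rows.append(im)
    for z in (24,): print(z,' '.join('%d'%x for x in im[(112-z)*4,::8].sum(1)/3), '| b-r',' '.join('%d'%x for x in im[(112-z)*4,::8,0].astype(int)-im[(112-z)*4,::8,2]))
save('rect.png',np.hstack(rows))
```

```text
0 ((510.5006103515625, -77.12854766845703), (54.65073013305664, 51.5547981262207), 77.2858657836914)
24 130 56 20 18 21 18 21 43 90 128 140 135 137 148 157 159 159 159 157 149 142 111 63 26 20 23 20 15 28 83 148 179 | b-r 2 2 -2 -4 -7 -12 -4 34 110 175 147 21 -14 -18 -12 -10 -9 -10 -10 -9 -12 -9 -3 -1 -4 -3 -4 -6 -6 -3 -1 3
1 ((499.391357421875, -195.21575927734375), (57.058345794677734, 51.663734436035156), 87.83222198486328)
24 31 13 20 27 24 20 19 17 34 89 140 125 123 134 148 158 161 159 158 152 117 61 27 25 18 24 24 15 19 75 177 183 | b-r 0 -4 -6 -5 -5 -4 -10 -18 21 117 181 105 15 -15 -11 -8 -9 -9 -10 -11 -9 -5 -2 -4 -6 -3 -5 -5 -2 -3 1 3
2 ((474.6413269042969, -344.7883605957031), (53.98332595825195, 58.83443832397461), 14.24748706817627)
24 18 22 24 21 22 22 24 18 16 13 40 94 140 165 156 160 192 200 179 154 102 48 20 17 21 23 22 22 23 20 19 52 | b-r -4 -5 -2 -6 -5 -5 -2 -4 -3 -2 37 60 28 -5 -12 -14 -13 -10 -9 -10 -6 -2 -4 -4 -4 -5 -3 -9 -4 -5 -5 0
```

View pics/rect.png

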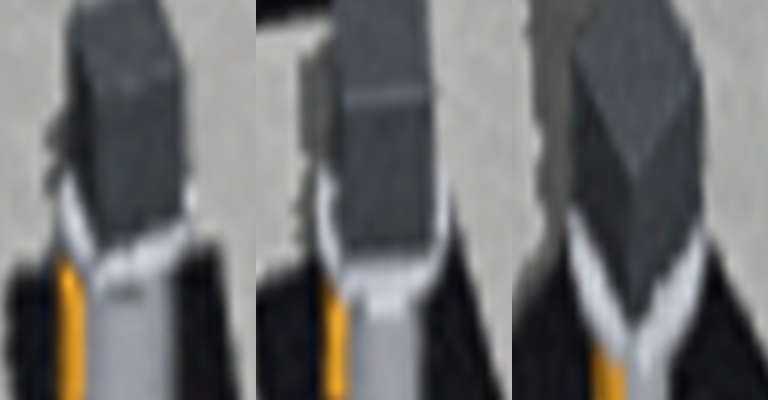

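From the widths scaled by the 34 mm collar, including the key: left shaft about 25 mm, the one at top (383,223) / side (327,270) about 20 mm, and the right one about 15 mm. The wanted shaft is therefore the one in the second stand. Next I need its head yaw, and the position and keyway angle of the hub.

Run:
```python
from h import *
c=cap('side');t=cap('top')
def rect(c,x0,y0,z,h=35,s=300):
    g=np.linspace(-h,h,s); q=np.array([[proj(c,[x0+a,y0-b,z]) for a in g] for b in g],np.float32)
    im=cv2.remap(c['pixels'],q[...,0],q[...,1],cv2.INTER_CUBIC)
    for k in range(-30,31,10):
        p=int((k+h)/(2*h)*s); im[:5 if k else 12,p]=(255,0,0); im[p,:5 if k else 12]=(255,0,0)
    return im
save('ortho.png',np.vstack([np.hstack([rect(c,500,-195,104),rect(c,568,152,70)]),np.hstack([rect(t,500,-195,104),rect(t,568,152,70)])]))
b=t['pixels'].astype(int); m=((b[...,2]-b[...,0]>40)).astype(np.uint8); m[:,:200]=0;m[:,300:]=0; m[:150]=0;m[260:]=0
ys,xs=np.nonzero(m); P=np.array([onz(t,x,y,10)[:2] for x,y in zip(xs,ys)],np.float32); print(cv2.minAreaRect(P))
```

```text
((573.8212280273438, 161.99118041992188), (150.4095916748047, 118.91851806640625), 89.6625747680664)
```

View pics/ortho.png

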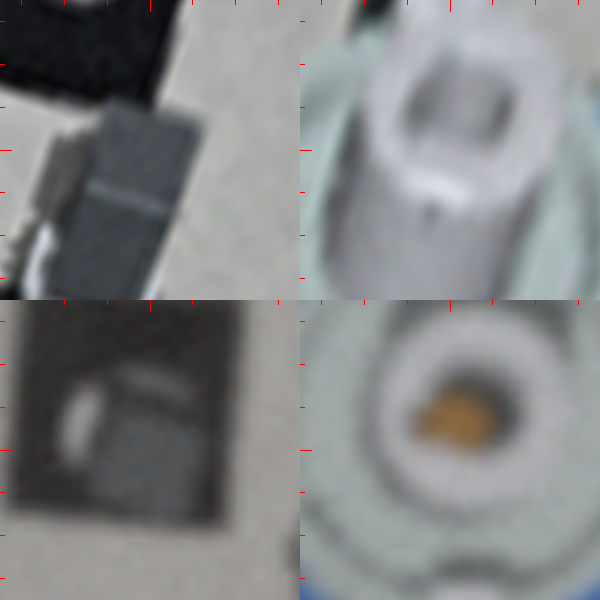

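The 20 mm shaft's head centres at about (499,-196.5), with yaw about -0.3 rad. The hub centre is about (572.5,161.7), and the keyway appears to be turned slightly from -x toward -y. I'll turn and approach with the fingers closing along the shaft's x.

>>> {"name": "jog_arm", "arguments": {"series": [[[85,0,0,0,0,0,-0.172],[85,0,0,0,0,0,-0.172],[85,0,0,0,0,0,-0.172],[85,0,0,0,0,0,-0.172],[85,0,0,0,0,0,-0.172],[85,0,0,0,0,0,-0.172],[85,41,26.5,0,0,0,0],[85,41,26.5,0,0,0,0],[85,41,26.5,0,0,0,0],[85,41,26.5,0,0,0,0]]]}}

```text
time: 1.65
position: [275.7, -383.1, 231.4]
eef_rot: [0.804, 0.594, -0.0, 0.0]
ft_force: [0.2, -0.6, 0.6]
opening: 84.9
grip_force: 0.0
```

>>> {"name": "jog_arm", "arguments": {"series": [[[75,41,26.5,0,0,0,0],[60,41,26.5,0,0,0,0],[60,41,26.5,0,0,0,0],[60,41,26.5,0,0,0,0],[60,41,26.5,0,0,0,0],[60,41,26.5,0,0,0,0],[60,0,0,0,0,0,0],[60,0,0,0,0,0,0]]]}}

```text
time: 2.65
position: [498.6, -196.0, 231.2]
eef_rot: [0.804, 0.594, -0.0, -0.0]
ft_force: [-0.1, -1.1, 0.4]
opening: 59.8
grip_force: 0.0
```

```bash
cat >> h.py <<'E'
from scipy.spatial.transform import Rotation as Ro
def st(tgt=None,yaw=None):
    s=observe(); R=Ro.from_quat(s['eef_rot']).as_matrix(); x=R[:,0]; y=np.arctan2(x[1],x[0])
    print('t%.2f'%s['time'],'p',s['position'].round(1),'yaw_x %.3f'%y,'zaxis',R[:,2].round(4),'F',s['ft_force'].round(1),'T',s['torque'].round(2),'open %.1f grip %.1f'%(s['opening'],s['grip_force']),'j',s['joints'].round(2))
    if tgt is not None: print('tool shift',(R.T@(np.array(tgt)-s['position'])).round(1))
    if yaw is not None: print('wz',round(-(yaw-y),3))
E
python3 - <<'E'
from h import *
st([499,-196.5,67],np.pi/2-.3)
c=cap('side'); save('s2.png',cv2.resize(c['pixels'][130:350,230:450],(600,600),interpolation=cv2.INTER_CUBIC))
E
```

```text
t2.65 p [ 498.6 -196.   231.2] yaw_x 1.273 zaxis [-4.e-04  0.e+00 -1.e+00] F [-0.1 -1.1  0.4] T [-0.04  0.01  0.07] open 59.8 grip 0.0 j [-0.59  0.34  1.47 -0.    1.34 -0.3 ]
tool shift [ -0.4   0.6 164.2]
wz 0.002
```

View pics/s2.png

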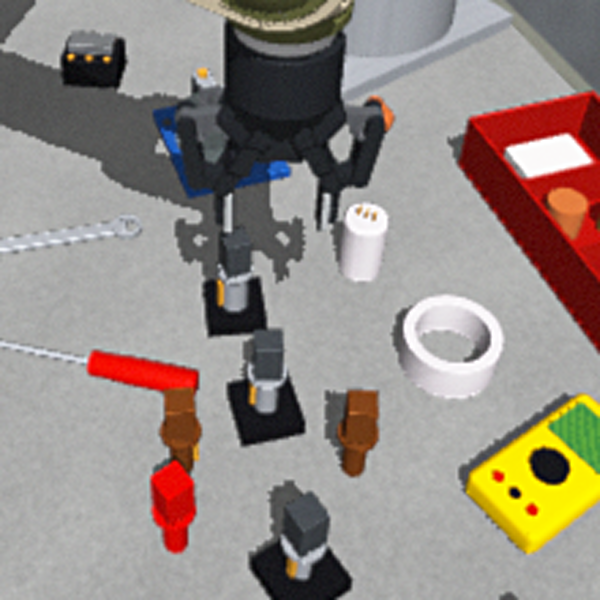

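The crop shows the gripper straight above the middle shaft (crop 265,365), with the fingers on the line across its head and clear of the decoys. I'll descend and grip.

>>> {"name": "jog_arm", "arguments": {"series": [[[60,0,0,32,0,0,0],[60,0,0,32,0,0,0],[60,0,0,32,0,0,0],[60,0,0,32,0,0,0],[60,0,0,18,0,0,0],[60,0,0,18,0,0,0],[60,0,0,0,0,0,0]]]}}

```text
time: 3.58
position: [497.8, -196.3, 66.6]
eef_rot: [0.805, 0.594, -0.0, -0.001]
ft_force: [0.0, -0.1, 0.2]
opening: 60.2
grip_force: 0.0
```

>>> {"name": "jog_arm", "arguments": {"series": [[[40,0,0,0,0,0,0],[30,0,0,0,0,0,0],[20,0,0,0,0,0,0],[15,0,0,0,0,0,0],[15,0,0,0,0,0,0],[15,0,0,0,0,0,0]]], "force": 30}}

```text
time: 4.32
position: [499.2, -196.0, 68.1]
eef_rot: [0.804, 0.594, 0.0, 0.001]
ft_force: [-1.5, 0.7, 6.6]
opening: 23.8
grip_force: 32.8
```

Run:
```python
from h import *
st([499,-196.5,67],np.pi/2-.3)
```

```text
t4.33 p [ 499.2 -196.    68.1] yaw_x 1.273 zaxis [ 0.001 -0.001 -1.   ] F [-1.5  0.7  6.6] T [-0.09  0.23  0.03] open 23.8 grip 32.8 j [-0.59  0.52  1.66 -0.    0.96 -0.29]
tool shift [-0.5 -0.1  1.1]
wz 0.002
```

Opening reads 23.8 mm, so the head is gripped. I'll firm the grip and lift the tip well above the 104 mm neighbour.

>>> {"name": "jog_arm", "arguments": {"series": [[[15,0,0,0,0,0,0],[15,0,0,0,0,0,0],[15,0,0,-6,0,0,0],[15,0,0,-10,0,0,0],[15,0,0,-25,0,0,0],[15,0,0,-30,0,0,0],[15,0,0,-30,0,0,0],[15,0,0,-30,0,0,0],[15,0,0,0,0,0,0]]], "force": 80}}

```text
time: 5.45
position: [499.6, -196.1, 200.3]
eef_rot: [0.804, 0.594, 0.001, 0.002]
ft_force: [0.8, -0.3, -2.4]
opening: 22.9
grip_force: 78.8
```

Run:
```python
from h import *
st([572.5,161.7,190],np.pi/2)
c=cap('side');t=cap('top'); im=cv2.resize(c['pixels'][90:290,210:430],(660,600),interpolation=cv2.INTER_CUBIC); save('s3.png',im)
```

```text
t5.45 p [ 499.6 -196.1  200.3] yaw_x 1.273 zaxis [ 0.0035 -0.0023 -1.    ] F [ 0.8 -0.3 -2.4] T [-0.02 -0.02  0.03] open 22.9 grip 78.8 j [-0.59  0.36  1.51  0.    1.26 -0.29]
tool shift [363.5 -35.3   9.7]
wz -0.298
```

View pics/s3.png

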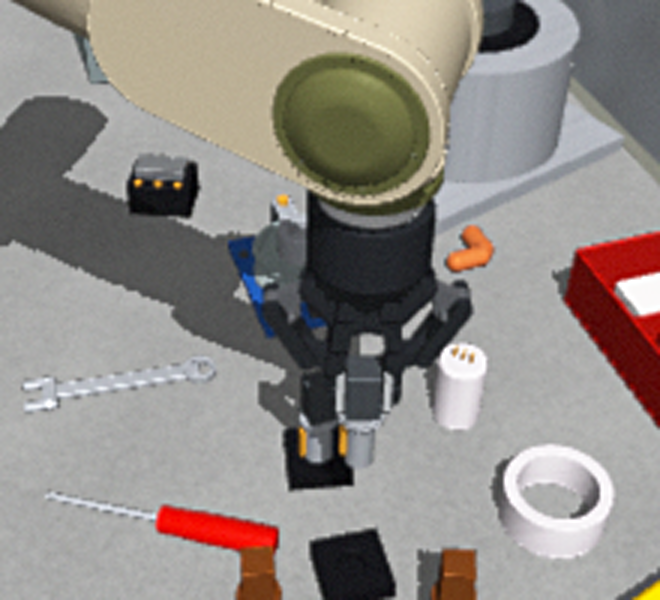

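The shaft is held upright (about 0.24 kg) and its stand is empty. I'll carry it to above the hub and turn it to yaw 0.

>>> {"name": "jog_arm", "arguments": {"series": [[[15,36.3,-3.5,0,0,0,0],[15,36.3,-3.5,0,0,0,0],[15,36.3,-3.5,0,0,0,0],[15,36.3,-3.5,0,0,0,0],[15,36.3,-3.5,0,0,0,0],[15,36.3,-3.5,0,0,0,0],[15,36.3,-3.5,0,0,0,0],[15,36.3,-3.5,0,0,0,0],[15,36.3,-3.5,0,0,0,0],[15,36.3,-3.5,0,0,0,0]]]}}

```text
time: 6.8
position: [571.5, 162.7, 196.5]
eef_rot: [0.804, 0.594, -0.001, -0.001]
ft_force: [0.9, -0.2, -3.2]
opening: 23.2
grip_force: 78.8
```

>>> {"name": "jog_arm", "arguments": {"series": [[[15,0,0,10,0,0,-0.15],[15,0,0,15,0,0,-0.15],[15,0,0,15,0,0,0],[15,0,0,0,0,0,0],[15,0,0,0,0,0,0]]]}}

```text
time: 7.42
position: [572.2, 161.5, 158.5]
eef_rot: [0.707, 0.707, 0.0, 0.0]
ft_force: [0.5, 0.1, -2.5]
opening: 22.9
grip_force: 78.7
```

Run:
```python
from h import *
st([572.5,161.7,140],np.pi/2)
c=cap('side'); s=observe()['position']
for n,P in(('tip',s-[0,0,60]),('hub',[572.5,161.7,70]),('collar',s-[0,0,10])): print(n,np.round(proj(c,P),1))
u,v=map(int,proj(c,[572.5,161.7,85]))
print(u,v); save('s4.png',cv2.resize(c['pixels'][v-40:v+35,u-50:u+50],(800,600),interpolation=cv2.INTER_CUBIC))
```

```text
t7.42 p [572.2 161.5 158.5] yaw_x 1.571 zaxis [ 3.e-04  1.e-04 -1.e+00] F [ 0.5  0.1 -2.5] T [ 0.01  0.   -0.04] open 22.9 grip 78.7 j [0.08 0.53 1.38 0.   1.24 0.08]
tool shift [ 0.2  0.3 18.5]
wz 0.0
tip [310.3 158.2]
hub [310.3 165.8]
collar [310.3 144. ]
310 161
```

View pics/s4.png

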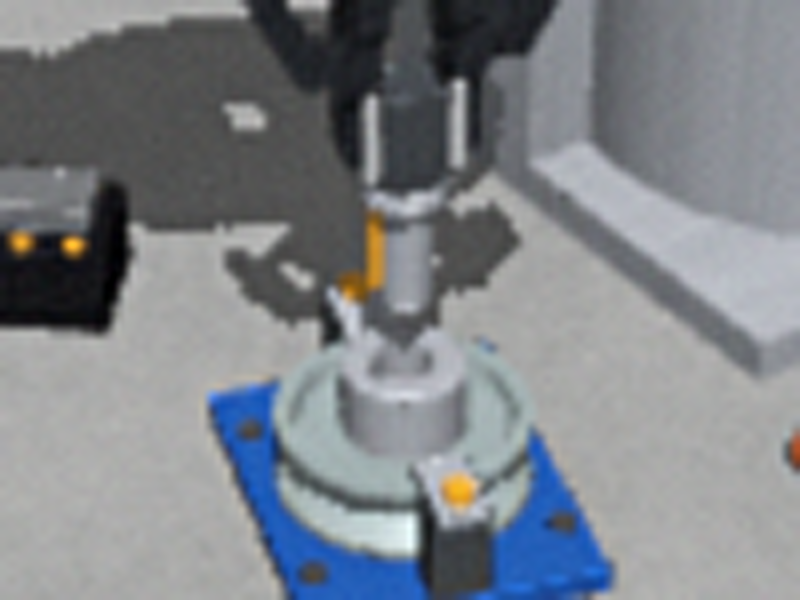

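The shaft stands over the hub. Its shank centre is near crop x=409 and the hub's near 404, so it looks 1–2 mm off to the right. I'll get the numbers from row profiles.

Run:
```python
from h import *
c=cap('side'); p=c['pixels'].astype(int)
for v in (151,154,156,158): print(v,[tuple(x) for x in p[v,304:318]])
for v in (169,172,175): print(v,p[v,299:323].sum(1)//3)
print([np.round(proj(c,[572.5+a*.94,161.7-a*.33,z]),2) for a,z in((0,70),(10,70),(0,55))])
```

```text
151 [(np.int64(81), np.int64(83), np.int64(86)), (np.int64(89), np.int64(80), np.int64(71)), (np.int64(172), np.int64(120), np.int64(33)), (np.int64(217), np.int64(153), np.int64(49)), (np.int64(150), np.int64(136), np.int64(133)), (np.int64(142), np.int64(148), np.int64(157)), (np.int64(152), np.int64(156), np.int64(164)), (np.int64(153), np.int64(158), np.int64(163)), (np.int64(144), np.int64(150), np.int64(154)), (np.int64(121), np.int64(123), np.int64(132)), (np.int64(83), np.int64(87), np.int64(87)), (np.int64(80), np.int64(80), np.int64(79)), (np.int64(79), np.int64(79), np.int64(80)), (np.int64(83), np.int64(83), np.int64(83))]
154 [(np.int64(84), np.int64(80), np.int64(74)), (np.int64(88), np.int64(77), np.int64(65)), (np.int64(166), np.int64(118), np.int64(37)), (np.int64(212), np.int64(148), np.int64(46)), (np.int64(149), np.int64(134), np.int64(132)), (np.int64(142), np.int64(150), np.int64(161)), (np.int64(154), np.int64(158), np.int64(165)), (np.int64(155), np.int64(159), np.int64(167)), (np.int64(142), np.int64(146), np.int64(152)), (np.int64(125), np.int64(126), np.int
[... 1169 characters left out ...]
155), np.int64(160), np.int64(167)), (np.int64(143), np.int64(146), np.int64(151)), (np.int64(105), np.int64(107), np.int64(111)), (np.int64(86), np.int64(85), np.int64(85)), (np.int64(145), np.int64(145), np.int64(147)), (np.int64(172), np.int64(171), np.int64(169)), (np.int64(173), np.int64(174), np.int64(174))]
169 [161 174 176  92 102 162 189 191 185 187 189 185 187 187 185 188 194 174
 122 142 172 172 160 129]
172 [175 174 175 105  92 118 132 143 149 150 154 147 155 154 154 147 138 123
 110 142 171 176 178 178]
175 [175 174 176 170 124 119 131 141 150 156 159 158 161 157 150 147 136 128
 124 163 172 177 173 173]
[array([310.34, 165.83]), array([313.65, 165.89]), array([310.34, 169.75])]
```

Shank and hub both centre at column 310.2, so the shaft is aligned laterally. I'll lower it to enter the bore mouth.

>>> {"name": "jog_arm", "arguments": {"series": [[[15,0,0,12,0,0,0],[15,0,0,12,0,0,0],[15,0,0,3,0,0,0],[15,0,0,2,0,0,0],[15,0,0,2,0,0,0],[15,0,0,0,0,0,0]]]}}

```text
time: 8.28
position: [572.1, 161.6, 127.4]
eef_rot: [0.706, 0.708, 0.0, 0.0]
ft_force: [0.7, 0.6, -1.8]
opening: 23.2
grip_force: 78.7
```

Run:
```python
from h import *
st([572.5,161.7,118],np.pi/2)
```

```text
t8.28 p [572.1 161.6 127.4] yaw_x 1.573 zaxis [ 3.e-04  1.e-04 -1.e+00] F [ 0.7  0.6 -1.8] T [-0.   -0.02 -0.05] open 23.2 grip 78.7 j [0.08 0.56 1.41 0.   1.17 0.08]
tool shift [0.1 0.4 9.4]
wz 0.002
```

>>> {"name": "jog_arm", "arguments": {"series": [[[15,0,0,2,0,0,0],[15,0,0,2,0,0,0],[15,0,0,2,0,0,0],[15,0,0,0,0,0,0]]]}}

```text
time: 8.78
position: [572.1, 162.4, 121.0]
eef_rot: [0.706, 0.708, 0.001, -0.0]
ft_force: [1.2, 5.7, -3.3]
opening: 23.3
grip_force: 78.8
```

Run:
```python
from h import *
st([572.5,161.7,118],np.pi/2)
```

```text
t8.78 p [572.1 162.4 121. ] yaw_x 1.573 zaxis [ 6.0e-04  1.8e-03 -1.0e+00] F [ 1.2  5.7 -3.3] T [ 1.29 -0.29 -0.  ] open 23.3 grip 78.8 j [0.08 0.56 1.42 0.   1.16 0.08]
tool shift [-0.7  0.4  3. ]
wz 0.002
```

The nose is in and touching the -y wall (Fy +5.7 N). I'll shift +y and ease down to key contact.

>>> {"name": "jog_arm", "arguments": {"series": [[[15,1,0.2,0,0,0,0],[15,0.8,0,1,0,0,0],[15,0,0,1,0,0,0],[15,0,0,1,0,0,0],[15,0,0,0,0,0,0]]]}}

```text
time: 9.4
position: [572.1, 163.1, 118.2]
eef_rot: [0.706, 0.708, -0.0, 0.0]
ft_force: [0.1, -0.2, -1.6]
opening: 23.1
grip_force: 78.8
```

Run:
```python
from h import *
st([572.5,161.7,118],np.pi/2)
```

```text
t9.40 p [572.1 163.1 118.2] yaw_x 1.573 zaxis [-3.e-04 -3.e-04 -1.e+00] F [ 0.1 -0.2 -1.6] T [ 0.03 -0.04  0.04] open 23.1 grip 78.8 j [ 0.08  0.57  1.42 -0.    1.15  0.08]
tool shift [-1.4  0.3  0.2]
wz 0.002
```

Free in the bore. Now down until the key lands.

>>> {"name": "jog_arm", "arguments": {"series": [[[15,0,0,1,0,0,0],[15,0,0,1,0,0,0],[15,0,0,1,0,0,0],[15,0,0,0,0,0,0]]]}}

```text
time: 9.9
position: [572.7, 163.3, 116.6]
eef_rot: [0.706, 0.708, 0.001, 0.001]
ft_force: [-2.0, -0.2, 7.5]
opening: 23.0
grip_force: 80.4
```

Run:
```python
from h import *
st([572.5,163,118],np.pi/2)
```

```text
t9.90 p [572.7 163.3 116.6] yaw_x 1.573 zaxis [ 0.0019 -0.     -1.    ] F [-2.  -0.2  7.5] T [-0.13  0.51  0.03] open 23.0 grip 80.4 j [ 0.08  0.57  1.42 -0.    1.15  0.08]
tool shift [-0.3 -0.2 -1.4]
wz 0.002
```

The key rests on the face with about 9 N. I'll sweep yaw upward, toward where the keyway appeared.

>>> {"name": "jog_arm", "arguments": {"series": [[[15,0,0,0,0,0,-0.05],[15,0,0,0,0,0,-0.05],[15,0,0,0,0,0,-0.05],[15,0,0,0,0,0,0]]]}}

```text
time: 10.4
position: [572.2, 163.2, 115.1]
eef_rot: [0.652, 0.759, -0.0, -0.0]
ft_force: [-0.8, -0.7, -2.7]
opening: 22.8
grip_force: 78.8
```

Run:
```python
from h import *
st([572.5,163,118],np.pi/2)
```

```text
t10.40 p [572.2 163.2 115.1] yaw_x 1.722 zaxis [-2.e-04 -2.e-04 -1.e+00] F [-0.8 -0.7 -2.7] T [-0.11 -0.03  0.01] open 22.8 grip 78.8 j [ 0.08  0.57  1.42 -0.    1.14 -0.07]
tool shift [-0.3  0.3 -2.9]
wz 0.152
```

The key dropped at yaw about +0.15: z fell and the push vanished. I'll turn a touch further to centre it and go down a few mm.

>>> {"name": "jog_arm", "arguments": {"series": [[[15,0,0,1,0,0,0],[15,0,0,1.5,0,0,-0.03],[15,0,0,1.5,0,0,0],[15,0,0,1.5,0,0,0],[15,0,0,0,0,0,0]]]}}

```text
time: 11.02
position: [572.1, 163.4, 109.6]
eef_rot: [0.64, 0.768, -0.0, -0.0]
ft_force: [-0.3, -0.0, -2.5]
opening: 23.0
grip_force: 78.8
```

Run:
```python
from h import *
st([572.5,163,118],np.pi/2)
```

```text
t11.03 p [572.1 163.4 109.6] yaw_x 1.753 zaxis [-3.e-04  0.e+00 -1.e+00] F [-0.3 -0.  -2.5] T [0.05 0.05 0.02] open 23.0 grip 78.8 j [ 0.08  0.58  1.43  0.    1.13 -0.1 ]
tool shift [-0.4  0.3 -8.4]
wz 0.182
```

The key runs freely in the keyway. I'll continue down to the ejector.

>>> {"name": "jog_arm", "arguments": {"series": [[[15,0,0,4,0,0,0],[15,0,0,4,0,0,0],[15,0,0,4,0,0,0],[15,0,0,4,0,0,0],[15,0,0,4,0,0,0],[15,0,0,0,0,0,0]]], "force": 110}}

```text
time: 11.78
position: [572.1, 163.3, 89.4]
eef_rot: [0.64, 0.768, -0.0, -0.0]
ft_force: [0.0, -0.2, -2.9]
opening: 22.8
grip_force: 108.6
```

Run:
```python
from h import *
st([572.2,163.3,78.6],np.pi/2)
```

```text
t11.78 p [572.1 163.3  89.4] yaw_x 1.753 zaxis [-6.e-04 -0.e+00 -1.e+00] F [ 0.  -0.2 -2.9] T [-0.    0.    0.02] open 22.8 grip 108.6 j [ 0.08  0.6   1.45  0.    1.09 -0.1 ]
tool shift [-0.1  0.1 10.8]
wz 0.182
```

>>> {"name": "jog_arm", "arguments": {"series": [[[15,0,0,2,0,0,0],[15,0,0,2,0,0,0],[15,0,0,2,0,0,0],[15,0,0,2,0,0,0],[15,0,0,1,0,0,0],[15,0,0,0,0,0,0]]]}}

```text
time: 12.52
position: [572.5, 163.4, 81.4]
eef_rot: [0.64, 0.768, 0.0, 0.0]
ft_force: [-1.3, -0.0, 7.4]
opening: 22.5
grip_force: 110.2
```

Run:
```python
from h import *
st([572.2,163.3,78.6],np.pi/2)
```

```text
t12.53 p [572.5 163.4  81.4] yaw_x 1.753 zaxis [ 9.e-04  1.e-04 -1.e+00] F [-1.3 -0.   7.4] T [-0.06  0.47  0.02] open 22.5 grip 110.2 j [ 0.08  0.61  1.45 -0.    1.07 -0.1 ]
tool shift [-0.  -0.3  2.8]
wz 0.182
```

The spring is loading. I'll go in 1 mm steps until the force rises steeply, which means the collar is on the face.

>>> {"name": "jog_arm", "arguments": {"series": [[[15,0,0,1,0,0,0],[15,0,0,1,0,0,0],[15,0,0,1,0,0,0],[15,0,0,0,0,0,0]]]}}

```text
time: 13.02
position: [572.9, 163.4, 80.2]
eef_rot: [0.64, 0.768, 0.001, 0.001]
ft_force: [-6.6, -1.2, 19.1]
opening: 22.7
grip_force: 112.2
```

Run:
```python
from h import *
st([572.2,163.3,78.6],np.pi/2)
```

```text
t13.03 p [572.9 163.4  80.2] yaw_x 1.753 zaxis [ 2.7e-03  1.0e-04 -1.0e+00] F [-6.6 -1.2 19.1] T [-0.16  1.28  0.04] open 22.7 grip 112.2 j [ 0.08  0.61  1.45 -0.    1.07 -0.1 ]
tool shift [ 0.  -0.7  1.6]
wz 0.182
```

>>> {"name": "jog_arm", "arguments": {"series": [[[15,0,0,1,0,0,0],[15,0,0,0,0,0,0]]]}}

```text
time: 13.28
position: [573.2, 163.5, 80.2]
eef_rot: [0.64, 0.769, 0.001, 0.001]
ft_force: [-9.0, -1.7, 26.1]
opening: 23.1
grip_force: 113.2
```

The force jumped with z stopped at 80.2, where the spring reading (9.9 N at 81.4) puts home. I'll relieve the sideways load and check by picture.

>>> {"name": "jog_arm", "arguments": {"series": [[[15,0,-0.8,0,0,0,0],[15,0,0,0,0,0,0],[15,0,0,0,0,0,0]]]}}

```text
time: 13.65
position: [573.2, 163.5, 80.3]
eef_rot: [0.64, 0.768, 0.002, 0.002]
ft_force: [-4.5, -0.0, 24.6]
opening: 22.9
grip_force: 112.6
```

Run:
```python
from h import *
st()
c=cap('side'); u,v=310,161
save('s5.png',cv2.resize(c['pixels'][v-25:v+20,u-30:u+30],(800,600),interpolation=cv2.INTER_CUBIC))
print(np.round([proj(c,[572.5,163,z]) for z in (70,76,116)],1))
```

```text
t13.65 p [573.2 163.5  80.3] yaw_x 1.753 zaxis [ 6.e-03  6.e-04 -1.e+00] F [-4.5 -0.  24.6] T [-0.03  0.97  0.01] open 22.9 grip 112.6 j [ 0.08  0.61  1.46  0.    1.07 -0.1 ]
[[310.2 165.6]
 [310.2 164. ]
 [310.2 153.1]]
```

View pics/s5.png

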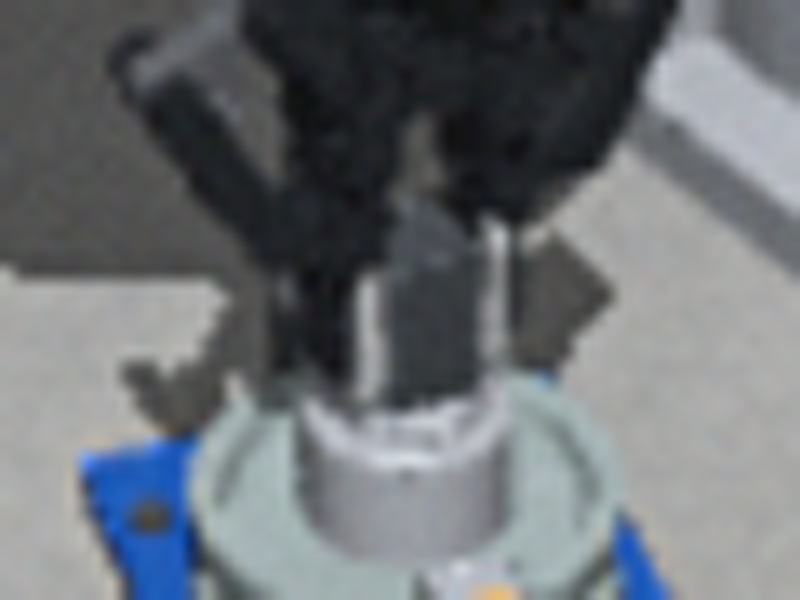

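The picture shows the collar on the hub at about (400,430) with no visible gap. I'll confirm it's a real seat and not a wedge with a small yaw wiggle under slightly more push.

>>> {"name": "jog_arm", "arguments": {"series": [[[15,0,0.3,0.7,0,0,0.03],[15,0,0,0,0,0,-0.03],[15,0,0,0,0,0,-0.03],[15,0,0,0,0,0,0.03],[15,0,0,0,0,0,0],[15,0,0,0,0,0,0]]]}}

```text
time: 14.45
position: [573.4, 163.7, 80.2]
eef_rot: [0.64, 0.768, 0.002, 0.002]
ft_force: [-7.5, 1.7, 29.6]
opening: 22.9
grip_force: 113.4
```

Run:
```python
from h import *
st()
c=cap('side'); p=c['pixels'].astype(float)
# profile down the front of collar/hub, averaged over 3 columns
print([(v,int(p[v,309:312].mean())) for v in range(158,182)])
f=np.array([-.34,-.94,0])
for n,r,z in (('collar top',17,76),('collar bot A',17,70),('collar top B',17,77.6),('collar bot B',17,71.6),('hub rim',24,70)): print(n,round(proj(c,np.array([572.3,163.3,z])+f*r)[1],2))
```

```text
t14.45 p [573.4 163.7  80.2] yaw_x 1.753 zaxis [ 0.0061  0.001  -1.    ] F [-7.5  1.7 29.6] T [ 0.13  1.44 -0.08] open 22.9 grip 113.4 j [ 0.08  0.61  1.46  0.    1.07 -0.1 ]
[(158, 69), (159, 67), (160, 68), (161, 66), (162, 67), (163, 67), (164, 65), (165, 58), (166, 90), (167, 170), (168, 163), (169, 156), (170, 214), (171, 157), (172, 152), (173, 157), (174, 159), (175, 158), (176, 157), (177, 156), (178, 164), (179, 159), (180, 149), (181, 167)]
collar top 167.43
collar bot A 169.02
collar top B 167.0
collar bot B 168.59
hub rim 170.48
```

It's seated: z doesn't move with more push or with the wiggle, and the strip of hub face visible in front of the collar is about 1 px wide (about 1.5 expected when flush, 1.9 if it were 1.6 mm high). I'm handing in while still pressing and gripping.

Run:
```python
from h import *
print(manip.sign_off())
```

```text
the job is handed in; nothing more can be done
None
```

I handed the job in at about 14.5 s with the 20 mm shaft keyed into the hub, its collar against the face as far as position, force and the side camera show, and the arm still gripping its head and pressing down with about 30 N; the other shafts and bench items were not touched.

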